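# Check a gel-plate gap with a taper gauge, and hold it

### The job

Check the gap of the gel casting stand: pick the taper gauge (rectangular grip, wedge blade) out of its holder block and slide its blade straight down, midway along the two upright plates, until it drags snugly between them and the sprung plate has just begun to give, about 1 or 2 mm and never forced right back. Finish holding the gauge still at that depth in the gripper, not letting go, so the gap can be read; leave the round-grip flat gauge and everything else alone.

Things in the scene. Friction and masses are not known exactly. Their poses are not given: they have to be found in the camera images.
- taper_gauge: Taper gauge, about 80 g: black rectangular grip 14 (x) x 30 (y) mm, z 5 to 50 mm, on a steel flange 20 x 36 x 5 mm; below it a steel wedge blade 70 mm long, 24 mm wide (y), thickness (x) growing evenly from 2 mm at the tip to 11 mm at the root, alike on both sides. Origin: centre of the flange's underside, z up. Starts upright in its holder, flange on the block's top.
- gauge_tip (a point): Tip of the taper gauge's blade, 70 mm below taper_gauge's origin; axes as the gauge.
- holder_taper: Fixed grey holder block of the taper gauge, 60 (x) x 50 (y) x 80 mm high, origin centre of underside, with an upright slot 14 (x) x 27 (y) x 75 mm deep in its top in which the blade hangs; gauge and block have the same yaw. The two holder blocks look alike and may swap places.
- flat_gauge: The other gauge, a bystander, to be left in its own (identical) block: black ROUND grip 18 mm across and 45 mm high on the same flange, with a flat parallel blade 3 mm thick. Origin as for the taper gauge.
- stand: Gel casting stand: fixed aluminium base 104 (x -68 to 36 mm) x 90 mm, origin on the worktop in its middle line. On it sits a carriage with two upright white plates 70 mm wide along y, 10 mm thick, tops 95 mm above the worktop, facing one another across a gap along x. The carriage floats freely up to 5 mm either way along x, so the pair of plates centres itself on the blade. Yaw varies.
- fixed_plate: The plate fixed to the carriage (on its +x side, two ribs behind it). Axes as the stand; its inner face is the plane x = 0 of this frame; origin at worktop height.
- fixed_edge (a point): Fixed plate: middle of the upper edge of its flat inner face, 89 mm above the worktop. Above it a 45 degree lead-in chamfer runs 6 mm up and 6 mm outwards; the sprung plate has the same, so the mouth is 12 mm wider than the gap. Axes as the stand: x across the gap (towards the fixed plate), y along the plates.
- bracket: Grey bracket locked stiffly on the carriage's -x side; it carries the sprung white plate on two rods with coil springs. Origin: plane of the sprung plate's inner face at rest, mid width, 12 mm above the worktop; axes as the stand. The gap (4.5 to 7.5 mm) differs each time; below the chamfers it is clear for 77 mm.
- sprung_edge (a point): On the sprung plate: middle of the upper edge of its flat inner face, facing the like point of the fixed plate at the same height. Gap = distance between these two points along x.
- sprung_plate (a joint): How far the sprung plate is pushed back, m: 0 at rest, 0.008 fully back. It takes 1 N to start and 2.5 N more per mm. The blade goes about 8 mm deeper for each mm of give; plates and blade rub (coefficient 0.5 to 0.75), so pressing the blade down takes 1 to 1.7 times that push.
- microscope: Tall fixed microscope, an obstacle to the right of the work: up to 0.40 m high at its eyepieces (x 0.17, y 0.14) and 0.31 m at its body, the taller part reaching to about x 0.45, y 0.27. Origin under its middle (x 0.32, y 0.18).
- petri_dish: Bystander: shallow clear dish 63 mm across, 15 mm high; origin centre of underside.
- vial: Bystander: blue vial with white cap, 37 mm across, 72 mm high; origin centre of underside.
- clear_tub: Bystander: clear tub 67 mm across, 38 mm high, on a low carton behind the stand; origin centre of underside.
There are look-alikes about, which are no part of the job. What is shaped like the taper_gauge but blue is not meant.

How it is judged:
By the outcome, as a careful person would: the job done as asked, in the order asked, and still so for the second after the job is handed in, while the arm keeps its last pose, push and grip.
It also fails if it takes over 35 s, if anything falls off the work surface, if the arm or the gripper's body presses on something with over 40 N, if the wrist force passes 120 N, or if a joint passes its speed limit or range.

### The arm

A 6-joint arm with a two-finger parallel gripper is mounted at the origin on a cart in front of the work surface, level with it; the furniture and walls round the work are solid. World frame = base frame: x ahead of the robot, y to its left, z up, the work surface at z = 0. Lengths are in m, angles in rad, forces in N, time in s.
With the tool pointing down it reaches from about 0.25 to 0.775 m from the base axis. Payload 4 kg.
Tool frame: the origin (TCP) lies midway between the tips of the shut fingers; the grasp point (between the pads) lies 19 mm behind it; z points along the fingers, y is the line along which they close (so a half turn about z gives the same grasp; the last joint's range is limited). The gripper opens to 94 mm and grips with 3 to 60 N. Pads are 16 mm wide; open, the fingers measure 119 mm over their backs; the gripper's body (75 mm by 177 mm) begins 78 mm behind the grasp point.
Start: joints at [1, 0.087, 1.371, -0, 1.684, -0.103], TCP at [0.248, 0.491, 0.169] pointing down, gripper open.
Joint ranges: [-3.1, 3.1], [-0.76, 2.03], [0.27, 2.55], [-1.08, 4.22], [0.17, 2.65], [-2.57, 2.57]. Speed limits (rad/s): [2.79, 2.79, 3.14, 3.14, 3.14, 3.14].

### API

Orientations are given as [roll, pitch, yaw] about the fixed x, y, z axes, in that order (R = Rz(yaw) Ry(pitch) Rx(roll)).
In Python, from bench import robot gives the robot as it stands.
- The arm moves only by the tool servo_tool, never from a script. Its argument "moves" is a list of rows, each a list of 5 numbers: the shift along the tool's x, y, z in units of 25 mm (1.0 is 25 mm), then the turn about the tool's z in units of 6 degrees (1.0 is 6 degrees), then the closure, from 0 (fully open) to 1 (shut). In form: [[dx, dy, dz, yaw, gripper], ...]. A call has 1 to 10 rows; each row is the pose to reach, as a shift and turn from the pose commanded when the call began, along the tool's axes at that moment; what a row does not reach only later rows make up. A row lasts 1/12 s, in which the tool goes at most 41.7 mm and 7.16 degrees, less where a joint would pass 70% of its speed; a pose out of reach is approached as far as the arm can. A call with a gripper value outside its range is refused whole. The fingers move at their own pace and stop on an object; the grip force is fixed at half the most. Time passes only in rows, so rows that repeat a pose let the fingers close. It gives the time, the measured TCP pose, the force, the opening and the grip force at its end, in the units of the state.
- robot.get_obs(): the state, without advancing time (a new reading comes with each control period).
- robot.snapshot(name): name is "side" or "top" or "wrist"; returns a dict with "image" (480x640x3 uint8, blue, green, red), "fx", "fy", "cx", "cy" (pixels), "eye" and "orientation" of the camera in the world; the wrist camera has in their place "T_tool_cam" (4x4, takes a point from camera to tool coordinates, whose origin is the TCP and whose axes are the flange's). Camera axes: x right, y down, z forward; pixel columns grow to the right and rows downward; lengths in m; the calibration is good to about 2 mm. The wrist camera is an equidistant fisheye: a pixel r from the principal point sees the ray r / f radians off the axis. A picture is of the moment at which its call begins: read the wrist's pose just before it. There is no depth.
- robot.close_job(): hands the job in; it is judged then, once.
The state is a dict: "time": time; "joint_positions": joint angles; "qvel": joint speeds; "joint_torque": joint torques, N m; "tool_pos": TCP position; "ee_rot": TCP orientation; "wrist_force": force on the tool from outside, world axes, zero at the start; "wrist_torque": the same for the moment, N m; "width": finger opening in m; "finger_force": force on a finger pad.
Only numpy, scipy, OpenCV 4.12 (cv2) and the standard library are available. Lean on these libraries where they do the work, as an engineer would, in place of code of your own. Each camera call takes 0.05 s, during which the arm holds its last target. There are 200 camera calls.

## Working session

There is one attempt and no reset: what is moved stays moved. The work goes in short steps, Python scripts to look and compute and a tool call to move; the robot and the scene stay as the last step left them, time stands still between calls to the robot, and variables do not carry over. Pictures are saved under pics/ and viewed, at most 10 in all, crops included, and the job is handed in when it is done.

Besides the shell and the picture viewer there is one more tool, called as name(argument=value, ...), one argument or row to a line, values as JSON. servo_tool: Moves the arm, as the interface text tells. Its arguments: {"type":"object","properties":{"moves":{"type":"array"}},"required":["moves"]}

```bash
mkdir -p pics; ls; cat > h.py <<'E'
import numpy as np, cv2
from scipy.spatial.transform import Rotation as R
from bench import robot
def Rm(o):
    o=np.array(o,float)
    return o if o.shape==(3,3) else (R.from_quat(o).as_matrix() if o.size==4 else R.from_euler('xyz',o).as_matrix())
def ray(s,u,v):
    d=np.array([(u-s['cx'])/s['fx'],(v-s['cy'])/s['fy'],1.]); d=Rm(s['orientation'])@d
    return np.array(s['eye'],float),d/np.linalg.norm(d)
def onz(s,u,v,z):
    e,d=ray(s,u,v); return e+d*(z-e[2])/d[2]
def proj(s,p):
    c=Rm(s['orientation']).T@(np.array(p)-s['eye']); return np.array([s['fx']*c[0]/c[2]+s['cx'],s['fy']*c[1]/c[2]+s['cy']])
E
python3 - <<'E'
from h import *
import pickle
o=robot.get_obs(); print(o)
for n in("top","side"):
    s=robot.snapshot(n); cv2.imwrite(f'pics/{n}0.png',s['image']); pickle.dump(s,open(n+'.pkl','wb'))
    print(n,{k:v for k,v in s.items() if k!='image'})
E
```

```text
pics
{'time': 0.0, 'joint_positions': array([ 9.99902464e-01,  8.79288103e-02,  1.37224225e+00, -2.49178794e-06,
        1.68358440e+00, -1.03088819e-01]), 'qvel': array([-0.00032394, -0.00169082, -0.00057306, -0.00178703, -0.00061802,
        0.00273766]), 'joint_torque': array([-1.31088676e-03, -3.40181458e+01, -3.02428830e+01,  7.17022154e-02,
        3.27553251e-02, -1.53766396e-04]), 'tool_pos': array([0.24767162, 0.49038144, 0.16772466]), 'ee_rot': array([-3.13944107e+00, -2.20102842e-04,  2.67378709e+00]), 'wrist_force': array([-7.89375307e-02,  4.60211369e-01,  2.70010150e-04]), 'wrist_torque': array([-0.0005526 , -0.01114801,  0.0006083 ]), 'finger_force': 0.0, 'width': 0.09426239833698763}
top {'fx': 603.9923467123457, 'fy': 603.9923467123457, 'cx': 327.1474530938096, 'cy': 244.23417829329688, 'eye': array([0.44019277, 0.31617293, 1.08733623]), 'orientation': array([-3.0893452 ,  0.01456119, -1.56942749])}
side {'fx': 464.99685041130016, 'fy': 464.99685041130016, 'cx': 312.7649839978546, 'cy': 237.25991940937172, 'eye': array([ 0.16874744, -0.01861151,  0.78204206]), 'orientation': array([-2.51294623,  0.0079115 , -0.76452317])}
```

View pics/top0.png

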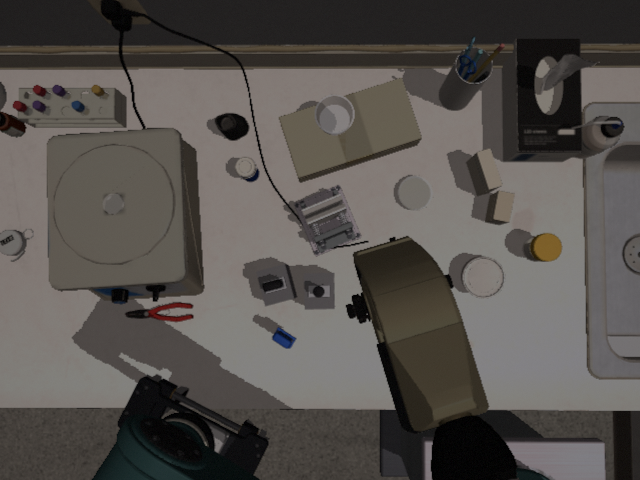

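View pics/side0.png

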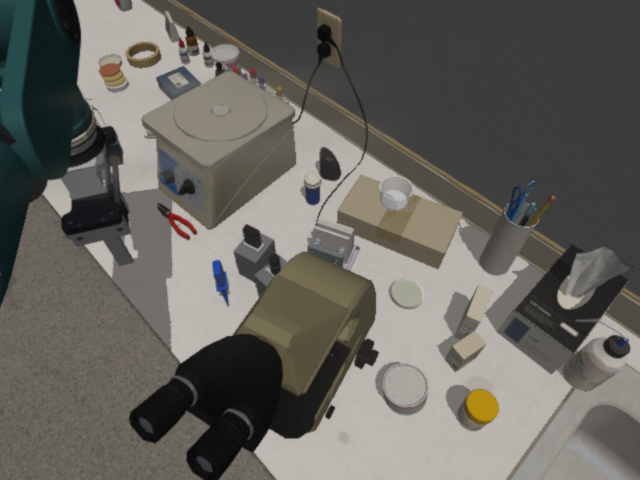

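Candidates in the top view are the black rectangular grip at (272,284), the black round grip at (319,291) and the blue look-alike lying at (284,338). The stand is at (325,218). By the description I choose (272,284), and I'll check it in a close crop.

```bash
python3 - <<'E'
from h import *
import pickle
s=pickle.load(open('top.pkl','rb')); im=s['image']
for c in [(325,218),(272,284),(319,291),(284,338)]: print(c,onz(s,*c,0.09).round(3))
c=im[178:312,235:370]; c=cv2.resize(c,None,fx=4.4,fy=4.4,interpolation=cv2.INTER_CUBIC)
c=cv2.convertScaleAbs(c,alpha=1.3,beta=10); cv2.imwrite('pics/crop1.png',c); print(c.shape)
E
```

```text
(325, 218) [0.536 0.334 0.09 ]
(272, 284) [0.427 0.422 0.09 ]
(319, 291) [0.415 0.344 0.09 ]
(284, 338) [0.338 0.401 0.09 ]
(590, 594, 3)
```

View pics/crop1.png

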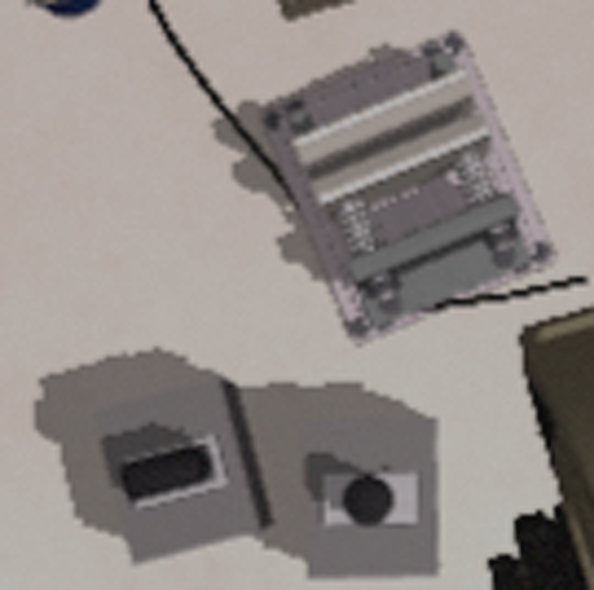

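The crop shows the rectangular grip at crop (168,472), on a light flange in the left-hand block. The round grip in the right-hand block is the bystander. The stand's sprung side faces the robot, and the plates rise to the right. I'll grip along the gauge's y, which keeps the gripper body away from the microscope.

```bash
cat >> h.py <<'E'
def delta(o,p,yaxis):
    """row units from current measured tool pose to TCP p with tool y along world dir yaxis (mod pi)"""
    T=Rm(o['ee_rot']); d=T.T@(np.array(p)-o['tool_pos'])/0.025
    yl=T.T@np.array([yaxis[0],yaxis[1],0]); a=np.degrees(np.arctan2(-yl[0],yl[1])); a=(a+90)%180-90
    return d.round(2),round(a/6,2)
E
python3 - <<'E'
from h import *
import pickle
s=pickle.load(open('top.pkl','rb')); im=s['image']
sub=im.copy(); m=(cv2.cvtColor(im,cv2.COLOR_BGR2GRAY)<45).astype(np.uint8)
mm=np.zeros_like(m); mm[270:305,255:290]=m[270:305,255:290]
n,l,st,ce=cv2.connectedComponentsWithStats(mm); i=1+st[1:,4].argmax(); print(st[i],ce[i])
r=cv2.minAreaRect(np.argwhere(l==i)[:,::-1].astype(np.float32)); print(r)
b=cv2.boxPoints(r); B=np.array([onz(s,*q,0.12) for q in b]); print(B.round(4))
e=B[1]-B[0]; f=B[2]-B[1]; L=e if np.linalg.norm(e)>np.linalg.norm(f) else f
print('sizes',np.linalg.norm(e),np.linalg.norm(f)); L=L*np.sign(L[1]); L/=np.linalg.norm(L); print('gauge y',L,'yaw',np.degrees(np.arctan2(-L[0],L[1])))
c=onz(s,*ce[i],0.112); print('c',c)
# plates: bright outer edges from crop coordinates
k=lambda x,y:(235+x/4.4-.4,178+y/4.4-.4)
P=[onz(s,*k(*q),0.095) for q in[(295,140),(470,75),(320,198),(490,132)]]; print(np.round(P,4), 'mid',np.mean(P,0))
v=P[0]-P[1]+P[2]-P[3]; print('stand yaw',np.degrees(np.arctan2(-v[0],v[1])))
o=robot.get_obs()
print(delta(o,[c[0],c[1],0.22],L[:2]))
for t in [(385,245),(410,238),(440,245),(395,425)]: print(t,onz(s,*t,0.31).round(3))
E
```

```text
[259 274  24  18 264] [269.88636364 282.67424242]
((270.5294189453125, 281.61761474609375), (15.522278785705566, 22.07073974609375), 75.96376037597656)
[[0.4385 0.4411 0.12  ]
 [0.4471 0.4068 0.12  ]
 [0.4231 0.4007 0.12  ]
 [0.4145 0.4349 0.12  ]]
sizes 0.03536393200178569 0.024836100117684373
gauge y [-0.24349193  0.96990292 -0.        ] yaw 14.092729118385055
c [0.42899877 0.422793   0.112     ]
[[0.5496 0.3729 0.095 ]
 [0.5741 0.3072 0.095 ]
 [0.5278 0.3634 0.095 ]
 [0.5526 0.2997 0.095 ]] mid [0.55103303 0.33582182 0.095     ]
stand yaw 20.87222889352292
(array([-7.69,  0.85, -2.09]), np.float64(-6.82))
(385, 245) [0.48  0.253 0.31 ]
(410, 238) [0.489 0.221 0.31 ]
(440, 245) [0.48  0.182 0.31 ]
(395, 425) [0.252 0.241 0.31 ]
```

servo_tool(
  moves=[
    [0, 0, -2.0, -1, 0.3],
    [-1.5, 0.2, -2.0, -2, 0.3],
    [-3, 0.4, -2.0, -3, 0.3],
    [-4.5, 0.5, -2.0, -4, 0.3],
    [-6, 0.7, -2.0, -5, 0.3],
    [-7, 0.8, -2.0, -6, 0.3],
    [-7.6, 0.9, -2.0, -6.7, 0.3],
    [-7.6, 0.9, -2.0, -6.7, 0.3],
    [-7.6, 0.9, -2.0, -6.7, 0.3],
    [-7.6, 0.9, -2.0, -6.7, 0.3],
  ],
)

```text
time: 0.93
tool_pos: [0.4267, 0.4257, 0.2186]
ee_rot: [3.141, -0.001, -2.909]
wrist_force: [-0.4, -0.3, 0.6]
width: 0.0658
finger_force: 0.0
```

```bash
python3 - <<'E'
from h import *
import pickle
o=robot.get_obs(); print(o['time'],o['tool_pos'],o['ee_rot'],o['width'],o['wrist_force'])
s=robot.snapshot('wrist'); pickle.dump((o,s),open('w1.pkl','wb')); cv2.imwrite('pics/w1.png',s['image'])
print({k:v for k,v in s.items() if k!='image'})
E
```

```text
0.9333 [0.4267029  0.42567591 0.21859384] [ 3.14141588e+00 -1.14071190e-03 -2.90859441e+00] 0.06579277844554038 [-0.36657026 -0.34843065  0.62308728]
{'fx': 371.64829954431775, 'fy': 371.64829954431775, 'cx': 322.73034195747687, 'cy': 242.6920025947255, 'T_tool_cam': array([[-1.61493281e-05, -9.71434758e-01, -2.37306785e-01,
         6.85189261e-02],
       [ 9.99998819e-01, -3.80396227e-04,  1.48913065e-03,
         3.51186735e-04],
       [-1.53686388e-03, -2.37306481e-01,  9.71433617e-01,
        -2.16058691e-01],
       [ 0.00000000e+00,  0.00000000e+00,  0.00000000e+00,
         1.00000000e+00]])}
```

View pics/w1.png

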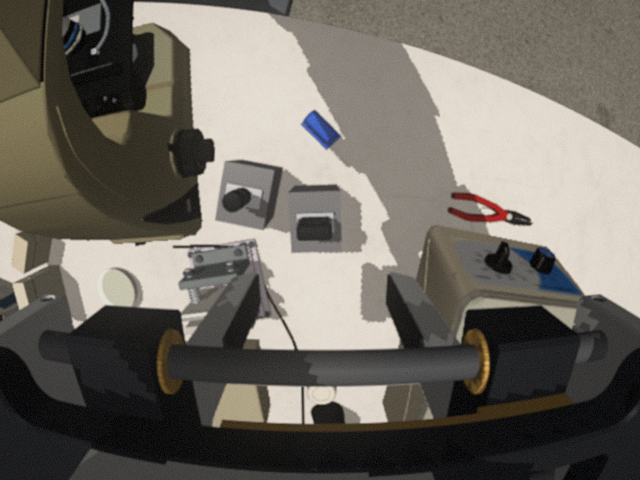

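The wrist view shows the rectangular grip and flange at (314,228), nearly aligned with the image, between the fingers. The round gauge is at (237,198) and the stand at (222,275).

```bash
cat >> h.py <<'E'
def wray(o,s,u,v):
    a=np.array([u-s['cx'],v-s['cy']])/s['fx']; r=np.hypot(*a)+1e-12
    d=np.r_[a/r*np.sin(r),np.cos(r)]; T=s['T_tool_cam']; Q=Rm(o['ee_rot'])
    return o['tool_pos']+Q@T[:3,3], Q@T[:3,:3]@d
def wonz(o,s,u,v,z):
    e,d=wray(o,s,u,v); return e+d*(z-e[2])/d[2]
def wproj(o,s,p):
    T=s['T_tool_cam']; Q=Rm(o['ee_rot']); c=T[:3,:3].T@(Q.T@(np.array(p)-o['tool_pos'])-T[:3,3])
    h=np.hypot(c[0],c[1]); r=np.arctan2(h,c[2])*s['fx']; return np.array([s['cx']+c[0]/h*r,s['cy']+c[1]/h*r])
E
python3 - <<'E'
from h import *
import pickle
o,s=pickle.load(open('w1.pkl','rb')); im=s['image']
print('TCP px',wproj(o,s,o['tool_pos']))
c=im[170:310,170:350]; c=cv2.resize(c,None,fx=4.2,fy=4.2,interpolation=cv2.INTER_CUBIC); c=cv2.convertScaleAbs(c,alpha=1.4,beta=5); cv2.imwrite('pics/w1c.png',c)
E
```

```text
TCP px [321.61103296 267.78077294]
```

View pics/w1c.png

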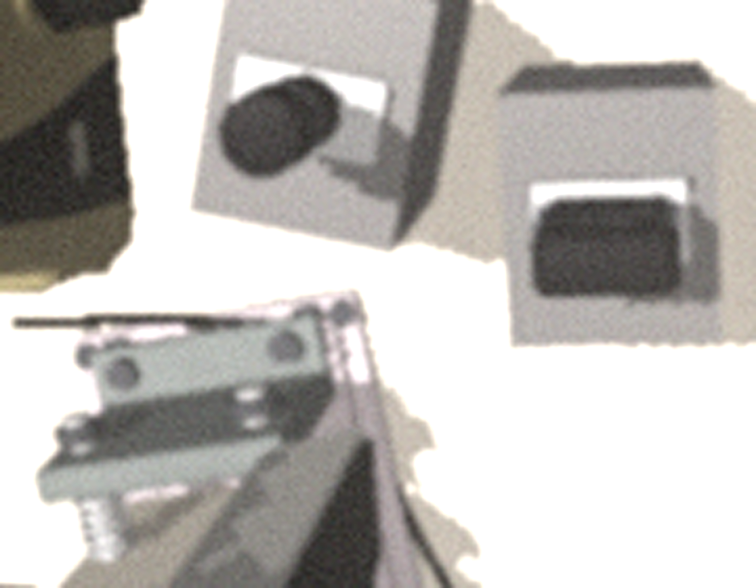

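The crop confirms a rectangular grip with the flange under it. The block's top corners are at crop (502,93), (714,88), (718,340) and (513,345), and the grip's top face runs from about (535,243) to (680,295).

```bash
python3 - <<'E'
from h import *
import pickle
o,s=pickle.load(open('w1.pkl','rb'))
k=lambda x,y:(170+x/4.2-.4,170+y/4.2-.4)
B=np.array([wonz(o,s,*k(*q),0.08) for q in[(502,93),(714,88),(718,340),(513,345)]])
G=np.array([wonz(o,s,*k(*q),0.13) for q in[(537,245),(680,243),(682,293),(533,296)]])
for n,P in(('block',B),('grip',G)):
    y=P[1]-P[0]+P[2]-P[3]; y*=np.sign(y[1]); y/=np.linalg.norm(y)
    print(n,P.mean(0).round(4),'sizes',[round(np.linalg.norm(P[i]-P[(i+1)%4]),4) for i in range(4)],'yaw',np.degrees(np.arctan2(-y[0],y[1])))
    print(delta(o,[*P.mean(0)[:2],0.092],y))
E
```

```text
block [0.4251 0.4188 0.08  ] sizes [np.float64(0.0484), np.float64(0.0593), np.float64(0.0483), np.float64(0.0595)] yaw 14.682478751608901
(array([ 0.12, -0.26,  5.06]), np.float64(-0.22))
grip [0.4262 0.4192 0.13  ] sizes [np.float64(0.0285), np.float64(0.0102), np.float64(0.0299), np.float64(0.0105)] yaw 14.311870457961497
(array([ 0.07, -0.25,  5.06]), np.float64(-0.16))
```

servo_tool(
  moves=[
    [0.1, -0.25, 0.5, -0.2, 0.35],
    [0.1, -0.25, 1.2, -0.2, 0.35],
    [0.1, -0.25, 2.0, -0.2, 0.35],
    [0.1, -0.25, 2.8, -0.2, 0.35],
    [0.1, -0.25, 3.5, -0.2, 0.35],
    [0.1, -0.25, 4.2, -0.2, 0.35],
    [0.1, -0.25, 4.7, -0.2, 0.35],
    [0.1, -0.25, 5.0, -0.2, 0.35],
    [0.1, -0.25, 5.0, -0.2, 0.35],
    [0.1, -0.25, 5.0, -0.2, 0.35],
  ],
)

```text
time: 1.82
tool_pos: [0.4264, 0.4191, 0.0943]
ee_rot: [3.141, 0.0, -2.886]
wrist_force: [0.5, 0.4, 0.7]
width: 0.0612
finger_force: 0.0
```

```bash
python3 - <<'E'
from h import *
import pickle
o=robot.get_obs(); print(o['time'],o['tool_pos'],o['ee_rot'],o['width'],o['wrist_force'])
s=robot.snapshot('wrist'); pickle.dump((o,s),open('w2.pkl','wb'))
c=s['image'][150:390,140:460]; c=cv2.resize(c,None,fx=2.4,fy=2.4,interpolation=cv2.INTER_CUBIC); cv2.imwrite('pics/w2.png',cv2.convertScaleAbs(c,alpha=1.4,beta=5))
E
```

```text
1.8167 [0.42644544 0.41907217 0.09428711] [ 3.14133610e+00  3.32490161e-04 -2.88631758e+00] 0.061196304673962525 [0.5407347  0.35882888 0.67936949]
```

View pics/w2.png

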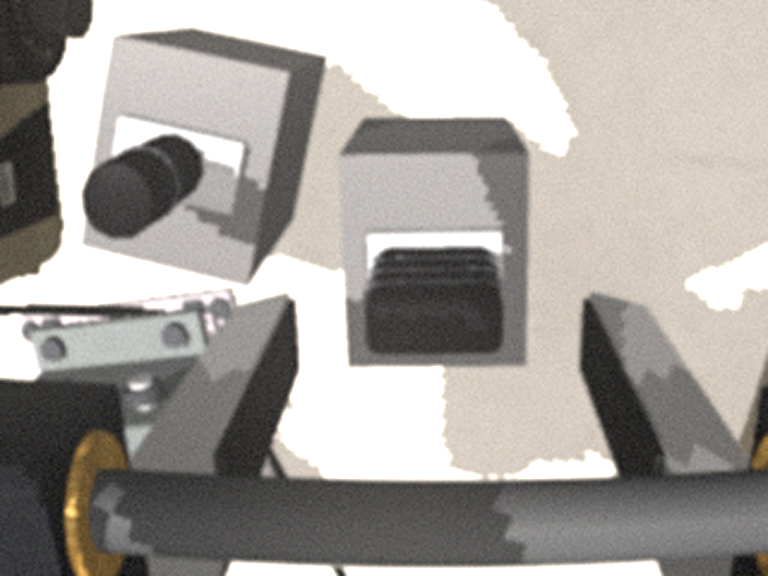

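The fingers straddle the grip: the grip centre is at crop column 435 and the finger midpoint at about 439. I'll check the cross offset from the top face, crop rows 285–352, and also close.

```bash
python3 - <<'E'
from h import *
import pickle
o,s=pickle.load(open('w2.pkl','rb'))
k=lambda x,y:(140+x/2.4-.3,150+y/2.4-.3)
B=np.array([wonz(o,s,*k(*q),0.08) for q in[(341,153),(526,152),(525,365),(350,366)]]); G=np.array([wonz(o,s,*k(*q),0.13) for q in[(368,287),(502,285),(502,352),(367,353)]])
for P in(B,G):
    y=P[1]-P[0]+P[2]-P[3]; y*=np.sign(y[1]); y/=np.linalg.norm(y); print(P.mean(0).round(4),[round(np.linalg.norm(P[i]-P[(i+1)%4]),4) for i in range(4)],delta(o,[*P.mean(0)[:2],0.092],y))
E
```

```text
[0.4253 0.4185 0.08  ] [np.float64(0.0485), np.float64(0.0601), np.float64(0.049), np.float64(0.0601)] (array([ 0.05, -0.01,  0.09]), np.float64(-0.05))
[0.4235 0.4179 0.13  ] [np.float64(0.0285), np.float64(0.0154), np.float64(0.0294), np.float64(0.0152)] (array([ 0.12, -0.01,  0.09]), np.float64(-0.11))
```

servo_tool(
  moves=[
    [0.07, 0, 0.1, 0, 0.35],
    [0.07, 0, 0.1, 0, 1],
    [0.07, 0, 0.1, 0, 1],
    [0.07, 0, 0.1, 0, 1],
    [0.07, 0, 0.1, 0, 1],
    [0.07, 0, 0.1, 0, 1],
    [0.07, 0, 0.1, 0, 1],
    [0.07, 0, 0.1, 0, 1],
    [0.07, 0, 0.1, 0, 1],
    [0.07, 0, 0.1, 0, 1],
  ],
)

```text
time: 2.7
tool_pos: [0.4252, 0.4182, 0.0916]
ee_rot: [-3.142, 0.0, -2.887]
wrist_force: [0.1, -0.2, 1.6]
width: 0.0285
finger_force: 30.0
```

servo_tool(
  moves=[
    [0, 0, -0.3, 0, 1],
    [0, 0, -0.8, 0, 1],
    [0, 0, -1.4, 0, 1],
    [0, 0, -2.0, 0, 1],
    [0, 0, -2.7, 0, 1],
    [0, 0, -3.4, 0, 1],
    [0, 0, -4.0, 0, 1],
    [0, 0, -4.6, 0, 1],
    [0, 0, -4.6, 0, 1],
    [0, 0, -4.6, 0, 1],
  ],
)

```text
time: 3.53
tool_pos: [0.4256, 0.4188, 0.2082]
ee_rot: [3.14, 0.003, -2.887]
wrist_force: [1.0, 0.2, -2.1]
width: 0.0287
finger_force: 30.0
```

```bash
python3 - <<'E'
from h import *
import pickle
o=robot.get_obs(); print(o['time'],o['tool_pos'],o['ee_rot'],o['width'],o['wrist_force'])
y=np.array([-np.sin(np.radians(20.9)),np.cos(np.radians(20.9))])
print(delta(o,[0.551,0.3358,o['tool_pos'][2]],y))
s=robot.snapshot('wrist'); pickle.dump((o,s),open('w3.pkl','wb'))
t=robot.snapshot('top'); pickle.dump(t,open('top2.pkl','wb'))
a=cv2.resize(s['image'],(640,480))[130:400,100:460]; b=t['image'][170:290,240:400]
a=cv2.resize(a,(395,296),interpolation=cv2.INTER_AREA); b=cv2.resize(b,(395,296),interpolation=cv2.INTER_CUBIC)
cv2.imwrite('pics/w3.png',cv2.convertScaleAbs(np.hstack([a,b]),alpha=1.4,beta=5))
E
```

```text
3.5333 [0.42559676 0.41878831 0.20822078] [ 3.14002375e+00  3.08730794e-03 -2.88670022e+00] 0.028702716427143504 [ 1.02901762  0.21152396 -2.13487728]
(array([-4.02, -4.48,  0.01]), np.float64(-1.05))
```

View pics/w3.png

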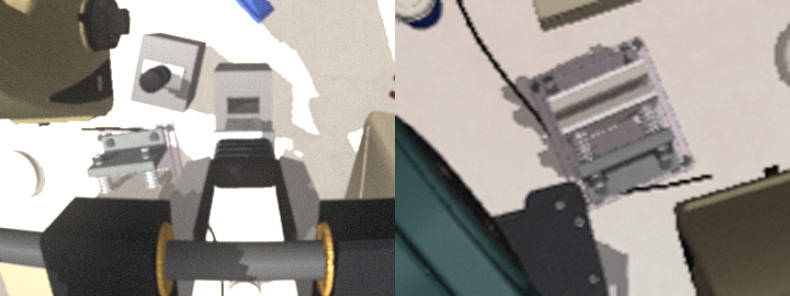

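The gauge is out of its slot and hanging straight in the fingers. The stand's two bright plate tops show at right-panel (600,95) and (610,122). I'll refine the plates' pose from an intensity profile in the plane z = 0.095.

```bash
python3 - <<'E'
from h import *
import pickle
g=0
for f in('top.pkl','top2.pkl'):
    s=pickle.load(open(f,'rb')); g=cv2.cvtColor(s['image'],cv2.COLOR_BGR2GRAY).astype(np.float32)/2+g
c0=np.array([0.551,0.3358])
def prof(yaw,X,Y):
    a=np.radians(yaw); ex=np.array([np.cos(a),np.sin(a)]); ey=np.array([-ex[1],ex[0]])
    P=[[proj(s,[*(c0+x*ex+y*ey),0.095]) for y in Y] for x in X]; P=np.array(P,np.float32)
    return cv2.remap(g,P[...,0].copy(),P[...,1].copy(),cv2.INTER_CUBIC)
X=np.arange(-.025,.0251,.001); Y=np.arange(-.028,.0281,.002)
sc={y:prof(y,X,Y).mean(1).var() for y in np.arange(16,26,.5)}; b=max(sc,key=sc.get); print('yaw',b,[(k,round(float(v))) for k,v in sc.items()])
p=prof(b,X,Y).mean(1); print([(int(round(x*1e3)),int(v)) for x,v in zip(X,p)])
Yl=np.arange(-.045,.0451,.0015)
for lo in(-.0145,.0115):
    q=prof(b,np.arange(lo,lo+.003,.001),Yl).mean(0); print(lo,[(round(y*1e3,1),int(v)) for y,v in zip(Yl,q) if abs(y)>.027])
E
```

```text
yaw 22.5 [(np.float64(16.0), 341), (np.float64(16.5), 361), (np.float64(17.0), 382), (np.float64(17.5), 403), (np.float64(18.0), 426), (np.float64(18.5), 448), (np.float64(19.0), 471), (np.float64(19.5), 495), (np.float64(20.0), 517), (np.float64(20.5), 538), (np.float64(21.0), 556), (np.float64(21.5), 571), (np.float64(22.0), 581), (np.float64(22.5), 586), (np.float64(23.0), 586), (np.float64(23.5), 579), (np.float64(24.0), 567), (np.float64(24.5), 550), (np.float64(25.0), 532), (np.float64(25.5), 510)]
[(-25, 80), (-24, 79), (-23, 84), (-22, 89), (-21, 82), (-20, 75), (-19, 73), (-18, 72), (-17, 70), (-16, 67), (-15, 61), (-14, 68), (-13, 101), (-12, 132), (-11, 137), (-10, 124), (-9, 107), (-8, 99), (-7, 98), (-6, 99), (-5, 95), (-4, 80), (-3, 62), (-2, 51), (-1, 47), (0, 48), (1, 54), (2, 64), (3, 83), (4, 103), (5, 113), (6, 115), (7, 115), (8, 114), (9, 113), (10, 118), (11, 132), (12, 138), (13, 122), (14, 94), (15, 74), (16, 67), (17, 69), (18, 70), (19, 71), (20, 72), (21, 73), (22, 73), (23, 69), (24, 67), (25, 69)]
-0.0145 [(np.float64(-45.0), 134), (np.float64(-43.5), 135
[... 513 characters left out ...]
64(42.0), 72), (np.float64(43.5), 64), (np.float64(45.0), 75)]
0.0115 [(np.float64(-45.0), 133), (np.float64(-43.5), 133), (np.float64(-42.0), 133), (np.float64(-40.5), 134), (np.float64(-39.0), 120), (np.float64(-37.5), 113), (np.float64(-36.0), 118), (np.float64(-34.5), 118), (np.float64(-33.0), 129), (np.float64(-31.5), 132), (np.float64(-30.0), 127), (np.float64(-28.5), 130), (np.float64(27.0), 126), (np.float64(28.5), 121), (np.float64(30.0), 116), (np.float64(31.5), 124), (np.float64(33.0), 123), (np.float64(34.5), 115), (np.float64(36.0), 94), (np.float64(37.5), 69), (np.float64(39.0), 68), (np.float64(40.5), 73), (np.float64(42.0), 71), (np.float64(43.5), 70), (np.float64(45.0), 76)]
```

```bash
python3 - <<'E'
from h import *
import pickle
s=pickle.load(open('top.pkl','rb')); t=pickle.load(open('top2.pkl','rb'))
g=sum(cv2.cvtColor(x['image'],cv2.COLOR_BGR2GRAY).astype(np.float32) for x in(s,t))/2
c0=np.array([0.551,0.3358]); a=np.radians(22); ex=np.array([np.cos(a),np.sin(a)]); ey=np.array([-ex[1],ex[0]])
X=np.arange(-.020,.0201,.0005); Y=np.arange(-.030,.0301,.001)
P=np.array([[proj(s,[*(c0+x*ex+y*ey),0.095]) for y in Y] for x in X],np.float32)
I=cv2.remap(g,P[...,0].copy(),P[...,1].copy(),cv2.INTER_CUBIC); I=cv2.GaussianBlur(I,(9,1),0)
d=np.gradient(I,axis=0)
for nm,lo,hi,sg in(('sprung outer',-.017,-.009,1),('fixed outer',.010,.018,-1),('gap lo',-.007,-.001,-1),('gap hi',.001,.007,1)):
    m=(X>=lo)&(X<=hi); w=np.clip(sg*d[m],0,None)**2; xs=(w*X[m][:,None]).sum(0)/w.sum(0)
    k=np.polyfit(Y,xs,1); r=xs-np.polyval(k,Y); ok=abs(r)<.001; k=np.polyfit(Y[ok],xs[ok],1)
    print(nm,'x0 mm',round(k[1]*1e3,2),'yaw',round(22-np.degrees(np.arctan(k[0])),2),'rms',round(r[ok].std()*1e3,2),ok.sum())
o=robot.get_obs()
for yw in(21.5,22.3): print(delta(o,[0.5513,0.3365,o['tool_pos'][2]],[-np.sin(np.radians(yw)),np.cos(np.radians(yw))]))
E
```

```text
sprung outer x0 mm -13.07 yaw 22.7 rms 0.07 61
fixed outer x0 mm 13.65 yaw 22.66 rms 0.08 61
gap lo x0 mm -3.65 yaw 22.74 rms 0.12 61
gap hi x0 mm 3.03 yaw 22.7 rms 0.11 61
(array([-4.08, -4.43, -0.  ]), np.float64(-1.15))
(array([-4.08, -4.43, -0.  ]), np.float64(-1.28))
```

servo_tool(
  moves=[
    [-0.4, -0.4, 0, -0.1, 1],
    [-1.0, -1.1, 0, -0.3, 1],
    [-1.7, -1.8, 0, -0.6, 1],
    [-2.4, -2.6, 0, -0.8, 1],
    [-3.1, -3.4, 0, -1.0, 1],
    [-3.7, -4.0, 0, -1.2, 1],
    [-4.05, -4.4, 0, -1.3, 1],
    [-4.05, -4.4, 0, -1.3, 1],
    [-4.05, -4.4, 0, -1.3, 1],
    [-4.05, -4.4, 0, -1.3, 1],
  ],
)

```text
time: 4.47
tool_pos: [0.5497, 0.3377, 0.2055]
ee_rot: [3.141, -0.002, -2.75]
wrist_force: [0.7, 0.6, -1.1]
width: 0.0287
finger_force: 30.0
```

```bash
python3 - <<'E'
from h import *
import pickle
o=robot.get_obs(); print(o['time'],o['tool_pos'],o['ee_rot'],o['width'],o['wrist_force'])
print(delta(o,[0.5513,0.3365,.2],[-np.sin(np.radians(22.7)),np.cos(np.radians(22.7))]))
s=robot.snapshot('wrist'); pickle.dump((o,s),open('w4.pkl','wb'))
t=robot.snapshot('side'); pickle.dump(t,open('side2.pkl','wb'))
a=s['image'][180:420,160:480]; b=t['image'][180:300,230:390]
f=lambda q:cv2.resize(q,(395,296),interpolation=cv2.INTER_CUBIC)
cv2.imwrite('pics/w4.png',cv2.convertScaleAbs(np.hstack([f(a),f(b)]),alpha=1.4,beta=5))
print(proj(t,[0.5513,0.3365,0.095]),proj(t,o['tool_pos']-[0,0,.0816]))
E
```

```text
4.4667 [0.54972743 0.3377133  0.20548147] [ 3.14102604e+00 -1.95230875e-03 -2.75029250e+00] 0.028651546540379977 [ 0.70032079  0.64717739 -1.09242603]
(array([-0.04, -0.07,  0.22]), np.float64(-0.05))
[332.03672114 227.76092055] [331.35433163 218.17671677]
```

View pics/w4.png

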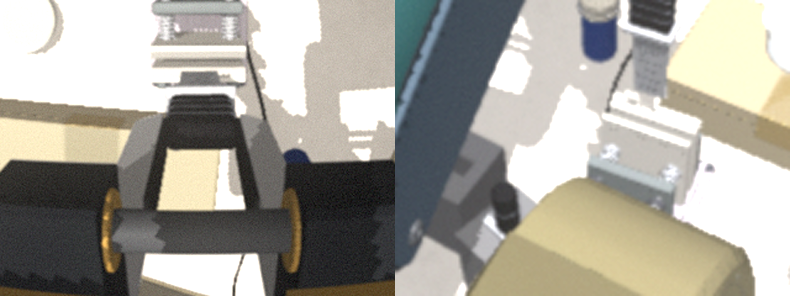

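The wrist view shows the plates parallel to the gauge and centred on it (plates at column 199, gauge 200). The side view has the blade tip at right-panel (650,95), just above the mouth at about (654,121). I'll descend to about 10 mm above the expected contact.

servo_tool(
  moves=[
    [-0.05, -0.07, 0.2, -0.05, 1],
    [-0.05, -0.07, 0.4, -0.05, 1],
    [-0.05, -0.07, 0.7, -0.05, 1],
    [-0.05, -0.07, 1.0, -0.05, 1],
    [-0.05, -0.07, 1.3, -0.05, 1],
    [-0.05, -0.07, 1.6, -0.05, 1],
    [-0.05, -0.07, 1.9, -0.05, 1],
    [-0.05, -0.07, 2.2, -0.05, 1],
    [-0.05, -0.07, 2.4, -0.05, 1],
    [-0.05, -0.07, 2.4, -0.05, 1],
  ],
)

```text
time: 5.4
tool_pos: [0.5518, 0.3357, 0.1444]
ee_rot: [-3.141, -0.003, -2.746]
wrist_force: [-0.8, -0.4, -0.2]
width: 0.0288
finger_force: 30.0
```

servo_tool(
  moves=[
    [0, 0, 0, 0, 1],
    [0, 0, 0, 0, 1],
    [0, 0, 0, 0, 1],
  ],
)

```text
time: 5.65
tool_pos: [0.5529, 0.3363, 0.1472]
ee_rot: [3.141, 0.001, -2.745]
wrist_force: [0.2, -0.3, -0.1]
width: 0.0285
finger_force: 30.0
```

servo_tool(
  moves=[
    [0, 0, 0.1, 0, 1],
    [0, 0, 0.2, 0, 1],
    [0, 0, 0.2, 0, 1],
    [0, 0, 0.2, 0, 1],
  ],
)

```text
time: 5.98
tool_pos: [0.5525, 0.3361, 0.1411]
ee_rot: [3.142, -0.0, -2.745]
wrist_force: [0.6, -0.4, -0.8]
width: 0.0288
finger_force: 30.0
```

servo_tool(
  moves=[
    [0, 0, 0.05, 0, 1],
    [0, 0, 0.1, 0, 1],
    [0, 0, 0.1, 0, 1],
    [0, 0, 0.1, 0, 1],
  ],
)

```text
time: 6.32
tool_pos: [0.5526, 0.3361, 0.1388]
ee_rot: [3.142, -0.0, -2.745]
wrist_force: [0.2, -0.1, -1.0]
width: 0.0287
finger_force: 30.0
```

servo_tool(
  moves=[
    [0, 0, 0.05, 0, 1],
    [0, 0, 0.1, 0, 1],
    [0, 0, 0.1, 0, 1],
    [0, 0, 0.1, 0, 1],
  ],
)

```text
time: 6.65
tool_pos: [0.5525, 0.3361, 0.1362]
ee_rot: [3.142, -0.0, -2.745]
wrist_force: [-0.4, 0.3, -1.2]
width: 0.0288
finger_force: 30.0
```

servo_tool(
  moves=[
    [0, 0, 0.05, 0, 1],
    [0, 0, 0.1, 0, 1],
    [0, 0, 0.1, 0, 1],
    [0, 0, 0.1, 0, 1],
  ],
)

```text
time: 6.98
tool_pos: [0.5525, 0.3361, 0.1337]
ee_rot: [3.142, -0.0, -2.745]
wrist_force: [-0.8, -0.9, -1.4]
width: 0.0287
finger_force: 30.0
```

servo_tool(
  moves=[
    [0, 0, 0.05, 0, 1],
    [0, 0, 0.1, 0, 1],
    [0, 0, 0.1, 0, 1],
    [0, 0, 0.1, 0, 1],
  ],
)

```text
time: 7.32
tool_pos: [0.5525, 0.3361, 0.1312]
ee_rot: [3.142, -0.0, -2.745]
wrist_force: [0.1, 0.1, -0.0]
width: 0.0288
finger_force: 30.0
```

servo_tool(
  moves=[
    [0, 0, 0.05, 0, 1],
    [0, 0, 0.1, 0, 1],
    [0, 0, 0.1, 0, 1],
    [0, 0, 0.1, 0, 1],
  ],
)

```text
time: 7.65
tool_pos: [0.5526, 0.3362, 0.1289]
ee_rot: [3.142, 0.0, -2.745]
wrist_force: [-0.6, 0.0, -1.3]
width: 0.0287
finger_force: 30.0
```

servo_tool(
  moves=[
    [0, 0, 0.05, 0, 1],
    [0, 0, 0.1, 0, 1],
    [0, 0, 0.1, 0, 1],
    [0, 0, 0.1, 0, 1],
  ],
)

```text
time: 7.98
tool_pos: [0.5526, 0.3362, 0.1265]
ee_rot: [3.142, 0.0, -2.745]
wrist_force: [-0.6, 0.1, 0.9]
width: 0.0285
finger_force: 30.0
```

servo_tool(
  moves=[
    [0, 0, 0.05, 0, 1],
    [0, 0, 0.1, 0, 1],
    [0, 0, 0.1, 0, 1],
    [0, 0, 0.1, 0, 1],
  ],
)

```text
time: 8.32
tool_pos: [0.5526, 0.3362, 0.1239]
ee_rot: [3.141, 0.0, -2.745]
wrist_force: [0.7, -0.5, 1.8]
width: 0.0283
finger_force: 30.0
```

servo_tool(
  moves=[
    [0, 0, 0, 0, 1],
  ],
)

```text
time: 8.4
tool_pos: [0.5526, 0.3362, 0.124]
ee_rot: [3.142, 0.0, -2.745]
wrist_force: [0.6, -1.0, 1.1]
width: 0.0287
finger_force: 30.0
```

servo_tool(
  moves=[
    [0, 0, 0.05, 0, 1],
    [0, 0, 0.1, 0, 1],
    [0, 0, 0.1, 0, 1],
    [0, 0, 0.1, 0, 1],
  ],
)

```text
time: 8.73
tool_pos: [0.5526, 0.3362, 0.1214]
ee_rot: [3.142, 0.0, -2.745]
wrist_force: [-0.6, -1.0, 1.4]
width: 0.0285
finger_force: 30.0
```

servo_tool(
  moves=[
    [0, 0, 0, 0, 1],
  ],
)

```text
time: 8.82
tool_pos: [0.5526, 0.3362, 0.1214]
ee_rot: [3.142, 0.0, -2.745]
wrist_force: [0.4, -0.7, 1.6]
width: 0.0288
finger_force: 30.0
```

```bash
cat > gap.py <<'E'
from h import *
c0=np.array([0.551,0.3358]); a=np.radians(22.7); ex=np.array([np.cos(a),np.sin(a)]); ey=np.array([-ex[1],ex[0]])
X=np.arange(-.022,.0221,.0005)
def prof(s,Y):
    g=cv2.cvtColor(s['image'],cv2.COLOR_BGR2GRAY).astype(np.float32)
    P=np.array([[proj(s,[*(c0+x*ex+y*ey),0.095]) for y in Y] for x in X],np.float32)
    return cv2.remap(g,P[...,0].copy(),P[...,1].copy(),cv2.INTER_CUBIC)
E
python3 - <<'E'
from gap import *
import pickle
o=robot.get_obs(); w=robot.snapshot('wrist'); pickle.dump((o,w),open('w5.pkl','wb'))
s=robot.snapshot('side'); pickle.dump(s,open('side3.pkl','wb'))
ref=[pickle.load(open(f,'rb'))[1]['image'] for f in('w3.pkl','w4.pkl')]+[w['image']]
T=ref[0][250:300,290:350]
for r in ref:
    m=cv2.matchTemplate(r[235:315,275:365],T,cv2.TM_CCOEFF_NORMED); _,v,_,l=cv2.minMaxLoc(m); print('grip shift',l,round(v,3))
for f in('side.pkl','side2.pkl','side3.pkl'):
    q=pickle.load(open(f,'rb'))
    for lo,hi in((-.030,-.016),(.016,.030)): print(f,lo,prof(q,np.arange(lo,hi,.001)).mean(1)[::2].astype(int).tolist())
a=w['image'][180:420,160:480]; b=s['image'][180:300,250:410]
f=lambda q:cv2.resize(q,(395,296),interpolation=cv2.INTER_CUBIC)
cv2.imwrite('pics/w5.png',cv2.convertScaleAbs(np.hstack([f(a),f(b)]),alpha=1.4,beta=5))
E
```

```text
grip shift (15, 15) 1.0
grip shift (14, 15) 0.964
grip shift (15, 15) 0.946
side.pkl -0.03 [104, 104, 103, 102, 100, 100, 100, 101, 107, 122, 145, 165, 173, 170, 158, 142, 127, 115, 108, 104, 102, 105, 116, 133, 149, 158, 163, 164, 165, 165, 164, 164, 163, 166, 172, 172, 159, 137, 115, 98, 88, 84, 84, 84, 84]
side.pkl 0.016 [104, 103, 102, 101, 102, 103, 104, 105, 110, 122, 144, 164, 173, 168, 155, 139, 125, 114, 107, 103, 102, 107, 119, 135, 149, 157, 163, 164, 165, 165, 165, 165, 166, 169, 175, 179, 179, 177, 176, 176, 178, 179, 180, 180, 180]
side2.pkl -0.03 [135, 136, 135, 133, 131, 130, 130, 132, 140, 160, 189, 214, 224, 220, 206, 185, 165, 150, 140, 136, 134, 138, 152, 174, 194, 206, 212, 214, 214, 214, 213, 213, 212, 215, 221, 221, 205, 178, 149, 128, 115, 110, 110, 110, 111]
side2.pkl 0.016 [135, 134, 133, 132, 133, 134, 135, 136, 142, 160, 188, 213, 224, 217, 200, 180, 161, 147, 138, 134, 132, 139, 155, 176, 194, 205, 211, 213, 212, 208, 198, 188, 182, 181, 183, 186, 188, 192, 197, 201, 198, 186, 170, 156, 144]
side3.pkl -0.03 [135, 135, 135, 135, 134, 133, 132, 132, 133, 144, 169, 200, 218, 217, 203, 185, 167, 152, 141, 135, 133, 133, 137, 148, 167, 187, 201, 208, 212, 213, 213, 212, 212, 211, 213, 218, 221, 212, 189, 161, 137, 120, 112, 110, 110]
side3.pkl 0.016 [135, 135, 134, 133, 131, 130, 131, 133, 138, 151, 176, 205, 223, 225, 215, 194, 169, 147, 132, 124, 121, 120, 123, 131, 145, 159, 167, 169, 169, 172, 174, 175, 173, 169, 161, 151, 139, 127, 117, 109, 104, 102, 102, 101, 97]
```

View pics/w5.png

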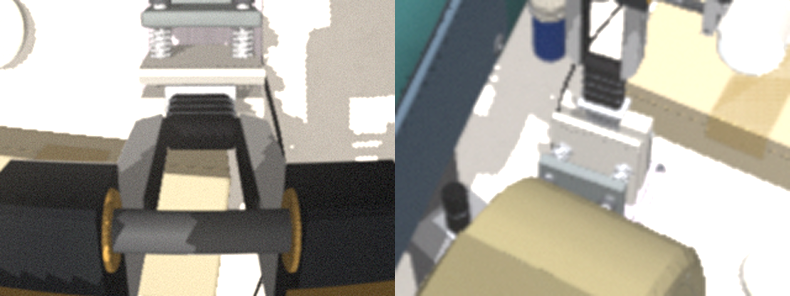

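The blade is well down between the plates and the flange is above the mouth (right-panel (600,100)). The profiles show both plates shifted with the blade, and the sprung one lags by about 0.8 mm. I'll measure that give sub-pixel, and go a little deeper in small steps.

```bash
cat >> gap.py <<'E'
def edges(s,lo=-.031,hi=-.015):
    I=prof(s,np.arange(lo,hi,.001)).mean(1); d=np.gradient(I); r=[]
    for a,b,sg in((-.016,-.009,1),(-.003,.006,1),(.012,.020,-1)):
        m=(X>=a)&(X<=b); w=np.clip(sg*d[m],0,None)**2; r.append((w*X[m]).sum()/w.sum()*1e3)
    return np.array(r)
E
python3 - <<'E'
from gap import *
import pickle
r=edges(pickle.load(open('side2.pkl','rb'))); print(edges(pickle.load(open('side.pkl','rb'))).round(2),r.round(2))
e=edges(pickle.load(open('side3.pkl','rb'))); print(e.round(2),'give',(e[1:]-r[1:]-(e[0]-r[0])).round(2))
E
```

```text
[-12.31   0.96  15.32] [-12.36   0.95  15.36]
[-11.78   2.22  16.77] give [0.68 0.83]
```

servo_tool(
  moves=[
    [0, 0, 0.05, 0, 1],
    [0, 0, 0.1, 0, 1],
    [0, 0, 0.1, 0, 1],
    [0, 0, 0.1, 0, 1],
  ],
)

```text
time: 9.25
tool_pos: [0.5526, 0.3362, 0.1189]
ee_rot: [3.142, 0.0, -2.745]
wrist_force: [-0.2, 0.3, 2.9]
width: 0.0284
finger_force: 30.0
```

servo_tool(
  moves=[
    [0, 0, 0, 0, 1],
  ],
)

```text
time: 9.33
tool_pos: [0.5526, 0.3362, 0.1189]
ee_rot: [3.142, 0.0, -2.745]
wrist_force: [0.4, 0.1, 1.7]
width: 0.0285
finger_force: 30.0
```

```bash
python3 - <<'E'
from gap import *
import pickle
r=edges(pickle.load(open('side2.pkl','rb'))); o=robot.get_obs(); print(o['time'],o['tool_pos'],o['wrist_force'])
for i in range(3):
    e=edges(robot.snapshot('side')); print(e.round(2),'give',(e[1:]-r[1:]-(e[0]-r[0])).round(2),robot.get_obs()['wrist_force'][2])
E
```

```text
9.3333 [0.55264522 0.33618882 0.11894125] [0.37595307 0.05665543 1.69050617]
[-11.88   2.62  16.74] give [1.18 0.9 ] 2.5016179449146554
[-11.9    2.61  16.76] give [1.19 0.94] 3.543621695405979
[-11.94   2.61  16.76] give [1.23 0.97] 2.4169075099615425
```

servo_tool(
  moves=[
    [0, 0, 0.06, 0, 1],
    [0, 0, 0.12, 0, 1],
    [0, 0, 0.12, 0, 1],
    [0, 0, 0.12, 0, 1],
  ],
)

```text
time: 9.82
tool_pos: [0.5526, 0.3362, 0.1159]
ee_rot: [3.142, 0.0, -2.745]
wrist_force: [0.1, 0.3, 2.7]
width: 0.0285
finger_force: 30.0
```

```bash
python3 - <<'E'
from gap import *
import pickle
r=edges(pickle.load(open('side2.pkl','rb'))); F=[]
for i in range(8):
    s=robot.snapshot('side'); e=edges(s); o=robot.get_obs(); F.append(o['wrist_force'][2])
    if i%3==0: print(e.round(2),'give',(e[1:]-r[1:]-(e[0]-r[0])).round(2))
print(np.mean(F),np.std(F),o['tool_pos'],o['ee_rot'],o['time'],o['width'])
w=robot.snapshot('wrist'); a=w['image'][180:420,160:480]; b=s['image'][180:300,250:410]
f=lambda q:cv2.resize(q,(395,296),interpolation=cv2.INTER_CUBIC)
cv2.imwrite('pics/w6.png',cv2.convertScaleAbs(np.hstack([f(a),f(b)]),alpha=1.4,beta=5))
E
```

```text
[-12.     2.93  17.19] give [1.61 1.47]
[-11.99   2.89  17.17] give [1.56 1.43]
[-12.     2.91  17.18] give [1.59 1.46]
3.29014654484129 0.4583450940710473 [0.55260494 0.33615332 0.11588888] [ 3.14155360e+00  3.09201591e-05 -2.74544403e+00] 10.2167 0.028941962415423583
```

View pics/w6.png

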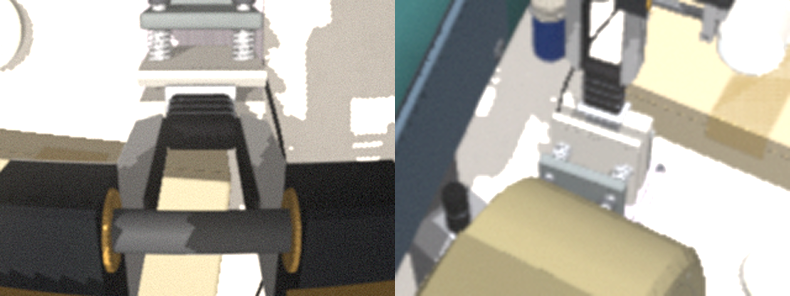

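The sprung plate's give reads about 1.5 mm from the pictures and about 1.2 mm from the force. Both are steady and inside 1–2 mm. The picture shows the gauge upright and centred with the flange clear of the mouth, so I'm handing in.

```bash
python3 -c "
from bench import robot
print(robot.close_job())"
```

```text
the job is handed in; nothing more can be done
None
```

I handed the job in with the taper gauge held still in the gripper, blade midway between the plates and the sprung plate pushed back about 1.2 to 1.5 mm, which puts the gap at about 7.5 mm.

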